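Set the sled's length stop and lay the board against it

TASK

Set the crosscut sled up for the next cut. Press down the yellow pad in the middle of the sliding length stop to free its brake and, keeping it pressed, push the stop along the fence right up against the red collar, then let the pad up so that the brake grips. Then push the loose board, without lifting it, until its end touches the stop's arm and its long edge lies flush along the fence; do not shift the stop or knock the tools about.

Things in the scene. Friction and masses are not known exactly. Their poses are not given: they have to be found in the camera images.
- sled: Crosscut sled screwed to the table: plywood base 240 (x) x 620 (y) x 18 mm. Origin on the table under its middle; x points away from the robot, y along the fence (to the robot's left), z up. The wooden fence's board-side face is at x = +20 mm; it is 48 mm thick, top at z = 52 mm. A wooden block 46 x 86 mm, 78 mm tall, stands behind the fence at the saw kerf, y = -30 mm.
- length_stop (a joint): Position in m of the aluminium length stop along the T-track in the fence's top, 0 with its middle at sled y = +140 mm, growing to the sled's +y; starts within 15 mm of 0. It slides with about 2 N once its brake is free; with the pad up the brake holds it against about 35 N, and forcing it then is a fault.
- brake_pad (a joint): Travel in m of the yellow pad in the stop's middle: 0 up (brake on), 0.005 fully down on a firm stop. It starts to move at 8 N and is fully down at 12 N; the brake is free from about 2 mm down. It springs back up when let go.
- pad_top (a point): Middle of the yellow pad's dished top face, 82 mm above the table when up; moves with the pad. Pad: 34 mm across, 48 mm along the fence; at either end along the fence a ridge 5 mm thick stands 4 mm over the dish, leaving 38 mm between the ridges.
- stop_mid (a point): Middle of the stop's carriage (70 mm along the fence, 52 mm across, from 53 to 75 mm above the table), 59 mm above the table at sled x = 49 mm.
- stop_face (a point): Middle of the face of the stop's arm that looks to the sled's -y: the board's end goes against it. 38 mm above the table; axes as the sled's. The arm is a plate 13 mm thick, on the middle of the carriage, hanging in front of the fence: sled x = -47 to +20 mm, 22 to 74 mm above the table.
- red_collar_mid (a point): Middle of the red collar, fixed on the track: 16 mm along the fence, 32 mm across, top 68 mm (its thumb screw 77 mm) above the table. It stands on either side of the stop, 40 to 103 mm of travel away. When the stop touches it, stop_mid is 43 mm from this point. A like black collar on the other side is not wanted.
- board: Loose plain brown board, 279 (own x) x 110 (own y) x 30 mm, about 0.55 kg, flat on the sled's base (underside 18 mm above the table) in front of the fence, 5 to 30 mm off it, on the -y side of the stop. Origin in the middle of its underside; own x points roughly to the sled's +y, towards the stop, own y towards the robot's side.
- board_lead (a point): Corner of the board next to the fence and the stop, at half thickness.
- board_tail (a point): Corner of the board next to the fence at the end away from the stop, at half thickness.
- red_pliers: Pliers with dark red grips, 197 mm long, 15 mm tall, lying right of the sled; leave alone.
- sanding_blk: Wooden sanding block, 69 x 124 x 30 mm, at the table's front edge, right of the middle; leave alone.
- chisel: Chisel with a wooden handle, 252 mm long, 24 mm thick, lying left of the sled; leave alone.

How it is judged:
On the way, in this order (a step that is already met when the one before it is completed fails the run):
1. the length stop stands against the red collar and its pad is up again, brake on (horizontal distance between stop_mid and red_collar_mid below 0.0455 m and value of joint brake_pad below 0.001 m), for 0.2 s.
2. the board's end is against the stop's arm (y of board_lead in the frame of stop_face above -0.005 m), for 0.1 s.
At the end, for the whole second after the job is handed in: The stop is within 2.5 mm of touching the red collar with its pad up; the board lies flat on the base, its end within 4 mm of the stop's arm and both ends of its long edge within 4 mm of the fence; all at rest (all of step 1 and y of board_lead in the frame of stop_face between -0.004 and 0.003 m and x of each of board_lead, board_tail in the frame of sled above 0.016 m and height (world z) of board below 0.0205 m and angle between board's own z axis and vertical below 0.02 rad and linear speed of board below 0.01 m/s and velocity of joint length_stop below 0.005 m/s).
It fails at once if the stop was forced along with its brake on (value of joint brake_pad below 0.0005 m and horizontal distance between stop_mid and red_collar_mid above 0.0475 m and distance of stop_mid from where it was at the start of the episode above 0.005 m and (velocity of joint length_stop above 0.015 m/s or velocity of joint length_stop below -0.015 m/s)).
It fails at once if the board was lifted (height (world z) of board above 0.028 m or angle between board's own z axis and vertical above 0.15 rad).
It fails at once if a tool nearby was moved (distance of any of red_pliers, sanding_blk, chisel from where it was at the start of the episode above 0.02 m).
It also fails if it takes over 72 s, if anything falls off the work surface, if the arm or the gripper's body presses on something with over 40 N, if the wrist force passes 120 N, or if a joint passes its speed limit or range.

ROBOT

A 7-joint arm with a two-finger parallel gripper is mounted at the origin on a cart in front of the work surface, level with it; the furniture and walls round the work are solid. World frame = base frame: x ahead of the robot, y to its left, z up, the work surface at z = 0. Lengths are in m, angles in rad, forces in N, time in s.
With the tool pointing down it reaches from about 0.4 to 0.85 m from the base axis. Payload 4.5 kg.
Tool frame: the origin (TCP) lies midway between the tips of the shut fingers; the grasp point (between the pads) lies behind it (r.grip_point_offset is the z of the grasp point in the tool frame, in m); z points along the fingers, y is the line along which they close (so a half turn about z gives the same grasp; the last joint's range is limited). The gripper opens to 88 mm and grips with 3 to 60 N. Pads are 18 mm wide; open, the fingers measure 123 mm over their backs; the gripper's body (75 mm by 187 mm) begins 45 mm behind the grasp point.
Start: joints at [-1.118, 0.689, -0.195, 1.565, 0.157, 0.902, -0.215], TCP at [0.254, 0.571, 0.239] pointing down, gripper open.
Joint ranges: [-3.01, 3.01], [-0.46, 2.08], [-1.47, 1.51], [0.13, 2.56], [-1, 4.14], [0.04, 2.09], [-2.66, 2.66]. Speed limits (rad/s): [2.57, 2.57, 3.14, 3.14, 3.14, 3.14, 3.14].

INTERFACE

Orientations are given as a unit quaternion [x, y, z, w].
In Python, from plant import r, optics, workorder gives the robot as it stands.
- The arm moves only by the shell command python3 -m creep 'ROWS' [FORCE]. ROWS is JSON, a list of rows, each an object of numbers: "grip": the gripper command: -1 is shut, 1 is fully open, values between are in proportion; "tx", "ty", "tz": the shift along the tool's x, y, z in cm; "spin": the turn about the tool's z in degrees. In form: [{"grip": .., "tx": .., "ty": .., "tz": .., "spin": ..}, ...]. A call has 1 to 8 rows; each row shifts and turns the commanded pose from where the row before left it, along the tool's axes as they then stand; what a row does not reach is not made up. A row lasts 1/12 s, in which the tool goes at most 41.7 mm and 7.16 degrees, less where a joint would pass 70% of its speed; a pose out of reach is approached as far as the arm can. A call with a gripper value outside its range is refused whole. The fingers move at their own pace and stop on an object; FORCE is the grip in N (left out, the last holds). Time passes only in rows, so rows that do not move let the fingers close. It gives the time, the measured TCP pose, the force, the opening and the grip force at its end, in the units of the state.
- r.get_state(): the state, without advancing time (a new reading comes with each control period).
- optics.snapshot(name): name is "scene" or "top"; returns (picture, depth): 400x640x3 uint8, red, green, blue; 400x640 float32, m along the optical axis (not along the pixel's ray), 0 where there is no reading.
- optics.get_calibration(name): a dict with "fx", "fy", "cx", "cy" (pixels), "extrinsics" (4x4, takes a point from world to camera coordinates). Camera axes: x right, y down, z forward; pixel columns grow to the right and rows downward; lengths in m; the calibration is good to about 2 mm. A picture is of the moment at which its call begins. get_calibration takes no time and is no camera call.
- workorder.finish_job(): hands the job in; it is judged then, once.
The state is a dict: "clock": time; "q": joint angles; "qd": joint speeds; "joint_torque": joint torques, N m; "tool_pos": TCP position; "eef_rot": TCP orientation; "contact_force": force on the tool from outside, world axes, zero at the start; "moment": the same for the moment, N m; "opening": opening from 0.0 (shut) to 1.0 (fully open); "finger_force": force on a finger pad.
Only numpy, scipy, OpenCV 4.12 (cv2) and the standard library are available. Lean on these libraries where they do the work, as an engineer would, in place of code of your own. Each camera call takes 0.05 s, during which the arm holds its last target. There are 200 camera calls.

## Working session

There is one attempt and no reset: what is moved stays moved. The work goes in short steps, Python scripts to look and compute and a shell command to move; the robot and the scene stay as the last step left them, time stands still between calls to the robot, and variables do not carry over. Pictures are saved under pics/ and viewed, at most 10 in all, crops included, and the job is handed in when it is done.

```bash
ls; mkdir -p pics
python3 - <<'E'
from plant import r,optics,workorder
import cv2,numpy as np
s=r.get_state(); print({k:np.round(v,3).tolist() for k,v in s.items()}, r.grip_point_offset)
for n in ("scene","top"):
    p,d=optics.snapshot(n); cv2.imwrite(f"pics/{n}0.png",p[:,:,::-1]); np.save(f"pics/{n}0.npy",d)
    c=optics.get_calibration(n); print(n,{k:np.round(v,3).tolist() for k,v in c.items()})
E
```

```text
pics
{'clock': 0.0, 'q': [-1.118, 0.69, -0.195, 1.566, 0.157, 0.902, -0.215], 'qd': [-0.0, 0.002, -0.002, -0.0, -0.001, 0.001, 0.0], 'joint_torque': [0.001, -52.756, -1.267, -15.342, -0.053, 0.007, 0.0], 'tool_pos': [0.254, 0.57, 0.238], 'eef_rot': [0.208, 0.978, -0.001, -0.0], 'contact_force': [-0.408, 0.173, -0.764], 'moment': [-0.04, -0.001, -0.022], 'finger_force': 0.0, 'opening': 1.001} -0.0187
scene {'fx': 435.063, 'fy': 435.063, 'cx': 321.642, 'cy': 197.983, 'extrinsics': [[0.735, -0.678, 0.01, -0.378], [-0.42, -0.467, -0.778, 0.222], [0.533, 0.568, -0.628, 1.327], [0.0, 0.0, 0.0, 1.0]]}
top {'fx': 389.41, 'fy': 389.41, 'cx': 325.924, 'cy': 198.938, 'extrinsics': [[0.028, -0.999, 0.033, -0.062], [-0.985, -0.033, -0.171, 0.466], [0.172, -0.028, -0.985, 1.103], [0.0, 0.0, 0.0, 1.0]]}
```

View pics/top0.png

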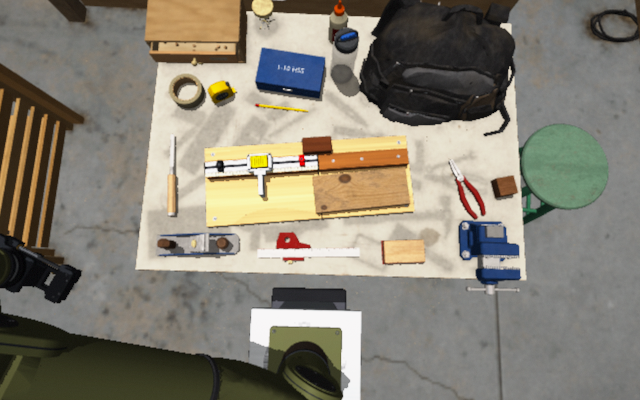

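View pics/scene0.png

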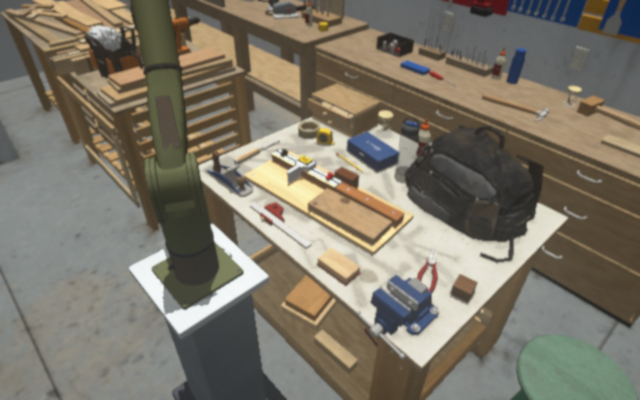

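The top view shows the stop with its yellow pad at (260,162), the red collar to its right at (302,160), the black collar at (220,167), and the board from x 314 to 410. Next I measure these.

```bash
cat > h.py <<'E'
import cv2,numpy as np
from plant import r,optics,workorder
C=optics.get_calibration("top"); E=np.array(C["extrinsics"]); R,t=E[:3,:3],E[:3,3]
def ray(px,z):
    px=np.atleast_2d(px).astype(float)
    d=np.c_[(px[:,0]-C["cx"])/C["fx"],(px[:,1]-C["cy"])/C["fy"],np.ones(len(px))]@R
    o=-R.T@t
    return (o+d*((z-o[2])/d[:,2])[:,None])[:,:2]
def proj(P):
    c=R@np.asarray(P)+t; return C["fx"]*c[0]/c[2]+C["cx"],C["fy"]*c[1]/c[2]+C["cy"]
def blobs(p,lo,hi,roi,amin=8):
    x0,y0,x1,y1=roi
    m=cv2.inRange(cv2.cvtColor(p,cv2.COLOR_RGB2HSV),lo,hi)[y0:y1,x0:x1]
    n,l,s,c=cv2.connectedComponentsWithStats(m)
    return [(c[i]+[x0,y0],s[i][4],s[i][:4]+[x0,y0,0,0]) for i in range(1,n) if s[i][4]>=amin]
E
python3 - <<'E'
from h import *
p=cv2.imread("pics/top0.png")[:,:,::-1].copy()
roi=(195,125,425,235)
for nm,lo,hi,z in(("yellow",(24,190,150),(34,255,255),.082),("red",(0,200,120),(6,255,255),.068)):
    for c,a,b in blobs(p,lo,hi,roi): print(nm,c.round(1),a,b,ray(c,z).round(4))
# depth-based points: z of pixels
d=np.load("pics/top0.npy"); v,u=np.mgrid[0:400,0:640]
P=np.stack([(u-C["cx"])/C["fx"]*d,(v-C["cy"])/C["fy"]*d,d],-1); W=(P-t)@R
z=W[...,2]; print("z board",z[190,360],"fence",z[160,370],"base",z[210,240],"table",z[240,350])
def rect(m,z,nm):
    m=cv2.morphologyEx(m.astype(np.uint8),cv2.MORPH_OPEN,np.ones((3,3)))
    n,l,s,c=cv2.connectedComponentsWithStats(m)
    i=1+np.argmax(s[1:,4]); 
    cs=cv2.findContours((l==i).astype(np.uint8),0,1)[0][0][:,0]
    w=ray(cs,z)
    b=cv2.minAreaRect((w*1000).astype(np.float32)); print(nm,s[i],b,cv2.boxPoints(b).round(1).tolist())
box=np.zeros_like(z,bool); box[130:232,198:420]=1
hsv=cv2.cvtColor(p,cv2.COLOR_RGB2HSV)
print(hsv[190,360],hsv[160,370],hsv[210,240],hsv[240,350])
base=box&(hsv[...,1]>60); rect(base,.018,"sled")
bd=box&(abs(z-.048)<.012)&(v>168)&(u>300); rect(bd,.048,"board")
cv2.imwrite("pics/crop.png",cv2.resize(p[125:235,195:425,::-1],None,fx=3.4,fy=3.4,interpolation=2))
E
```

```text
yellow [258.6 161.3] 186 [250 156  18  12] [[0.5636 0.1493]]
red [301.8 160.1] 42 [299 154   6  12] [[0.5755 0.0264]]
red [286.3 233.5] 27 [280 233  14   2] [[0.3606 0.0619]]
z board 0.046648334579035305 fence 0.053433192497104036 base 0.021881702185544506 table 0.0010343369670812426
[ 17 127 206] [ 14 190 201] [ 26  91 249] [ 22  28 229]
sled [  204   135   210    92 14241] ((535.6014404296875, 6.21435546875), (255.10247802734375, 620.7798461914062), 6.1462836265563965) [[375.6000061035156, 301.20001220703125], [442.0, -316.0], [695.7000122070312, -288.70001220703125], [629.2000122070312, 328.5]]
board [ 312  169   98   44 3469] ((499.11688232421875, -148.20960998535156), (111.4978256225586, 278.6277160644531), 7.545945167541504) [[425.6000061035156, -17.399999618530273], [462.1000061035156, -293.6000061035156], [572.7000122070312, -279.0], [536.0999755859375, -2.799999952316284]]
```

View pics/crop.png

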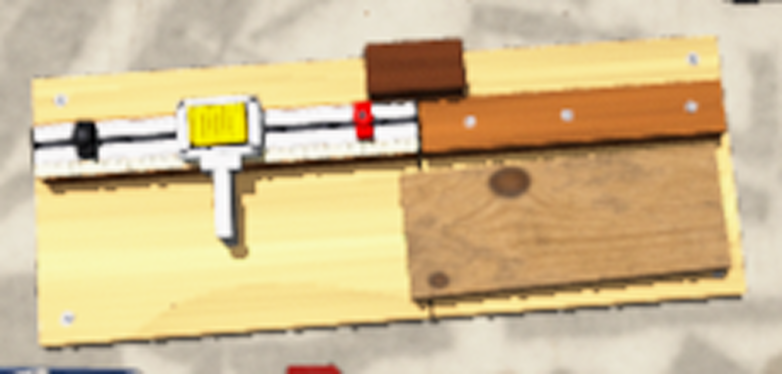

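The pad is at about (0.564, 0.149) and the sled's yaw is about 6°. That leaves the stop about 80 mm to travel toward -y. I'll shut the fingers and turn the tool so its y axis points across the fence.

```bash
cat >> h.py <<'E'
from scipy.spatial.transform import Rotation as Ro
def to(target,yaw=None):
    s=r.get_state(); M=Ro.from_quat(s["eef_rot"]).as_matrix()
    a=np.degrees(np.arctan2(M[1,1],M[0,1]))
    print("t",round(s["clock"],2),"pos",np.round(s["tool_pos"],4),"F",np.round(s["contact_force"],1),"tool-y angle",round(a,2),"zaxis",M[:,2].round(3))
    print("shift cm",(M.T@(np.array(target)-s["tool_pos"])*100).round(2))
E
python3 -m creep '[{"grip":-1,"spin":7},{"grip":-1,"spin":7},{"grip":-1,"spin":7},{"grip":-1,"spin":7},{"grip":-1,"spin":7},{"grip":-1,"spin":7},{"grip":-1,"spin":7},{"grip":-1,"spin":7}]' 20
python3 -c "
from h import *; to([.5636,.1493,.12])"
```

```text
t 0.1 pos [0.254  0.5705 0.238 ] F [-0.4  0.4  0.7] tool-y angle 66.01 zaxis [-0.001 -0.002 -1.   ]
shift cm [-45.41 -25.87  11.85]$[0]: bad value
```

```bash
python3 -m creep '[{"grip":-1,"tx":0,"ty":0,"tz":0,"spin":7},{"grip":-1,"tx":0,"ty":0,"tz":0,"spin":7},{"grip":-1,"tx":0,"ty":0,"tz":0,"spin":7},{"grip":-1,"tx":0,"ty":0,"tz":0,"spin":7},{"grip":-1,"tx":0,"ty":0,"tz":0,"spin":7},{"grip":-1,"tx":0,"ty":0,"tz":0,"spin":7},{"grip":-1,"tx":0,"ty":0,"tz":0,"spin":7},{"grip":-1,"tx":0,"ty":0,"tz":0,"spin":7}]' 20
python3 -c "
from h import *; to([.5636,.1493,.12])"
```

```text
clock: 0.77
tool_pos: [0.2539, 0.5707, 0.2383]
eef_rot: [0.645, 0.764, -0.001, 0.0]
contact_force: [-0.7, -0.2, -0.6]
opening: 0.42
finger_force: 0.0
t 0.77 pos [0.2539 0.5707 0.2383] F [-0.7 -0.2 -0.6] tool-y angle 9.66 zaxis [-0.001 -0.001 -1.   ]
shift cm [-46.73  23.47  11.85]
```

```bash
python3 -m creep '[{"grip":-1,"tx":0,"ty":0,"tz":0,"spin":3.5},{"grip":-1,"tx":-3.2,"ty":1.9,"tz":0,"spin":0},{"grip":-1,"tx":-3.2,"ty":1.9,"tz":0,"spin":0},{"grip":-1,"tx":-3.2,"ty":1.9,"tz":0,"spin":0},{"grip":-1,"tx":-3.2,"ty":1.9,"tz":0,"spin":0},{"grip":-1,"tx":-3.2,"ty":1.9,"tz":0,"spin":0},{"grip":-1,"tx":-3.2,"ty":1.9,"tz":0,"spin":0},{"grip":-1,"tx":-3.2,"ty":1.9,"tz":0,"spin":0}]'
python3 -m creep '[{"grip":-1,"tx":-3.2,"ty":1.9,"tz":0,"spin":0},{"grip":-1,"tx":-3.2,"ty":1.9,"tz":0,"spin":0},{"grip":-1,"tx":-3.2,"ty":1.9,"tz":0,"spin":0},{"grip":-1,"tx":-3.2,"ty":1.9,"tz":0,"spin":0},{"grip":-1,"tx":-3.2,"ty":1.9,"tz":0,"spin":0},{"grip":-1,"tx":-3.2,"ty":1.9,"tz":0,"spin":0},{"grip":-1,"tx":0,"ty":0,"tz":0,"spin":0},{"grip":-1,"tx":0,"ty":0,"tz":0,"spin":0}]'
python3 -c "
from h import *; to([.5636,.1493,.10])"
```

```text
clock: 1.43
tool_pos: [0.4122, 0.3618, 0.2385]
eef_rot: [0.666, 0.746, -0.0, -0.0]
contact_force: [0.5, 0.7, -1.0]
opening: 0.006
finger_force: 0.0
clock: 2.1
tool_pos: [0.5479, 0.1826, 0.2383]
eef_rot: [0.668, 0.744, -0.0, 0.0]
contact_force: [-0.3, 0.8, 0.2]
opening: 0.004
finger_force: 0.0
t 2.1 pos [0.5479 0.1826 0.2383] F [-0.3  0.8  0.2] tool-y angle 6.17 zaxis [ 0.    -0.001 -1.   ]
shift cm [-3.46  1.21 13.84]
```

```bash
python3 -m creep '[{"grip":-1,"tx":-1.7,"ty":0.6,"tz":2,"spin":0},{"grip":-1,"tx":-1.76,"ty":0.6,"tz":3,"spin":0},{"grip":-1,"tx":0,"ty":0,"tz":3,"spin":0},{"grip":-1,"tx":0,"ty":0,"tz":3,"spin":0},{"grip":-1,"tx":0,"ty":0,"tz":2,"spin":0},{"grip":-1,"tx":0,"ty":0,"tz":0.8,"spin":0},{"grip":-1,"tx":0,"ty":0,"tz":0,"spin":0},{"grip":-1,"tx":0,"ty":0,"tz":0,"spin":0}]'
python3 - <<'E'
from h import *; to([.5636,.1493,.10])
p,d=optics.snapshot("top"); cv2.imwrite("pics/t1.png",cv2.resize(p[120:225,200:340,::-1],None,fx=5,fy=5,interpolation=2))
p,d=optics.snapshot("scene"); cv2.imwrite("pics/s1.png",cv2.resize(p[120:220,230:400,::-1],None,fx=4,fy=4,interpolation=2))
E
```

```text
clock: 2.77
tool_pos: [0.5624, 0.1538, 0.1011]
eef_rot: [0.665, 0.747, 0.0, -0.0]
contact_force: [0.1, 0.8, 0.6]
opening: 0.01
finger_force: 0.0
t 2.77 pos [0.5624 0.1538 0.1011] F [0.1 0.8 0.6] tool-y angle 6.59 zaxis [ 0.     0.001 -1.   ]
shift cm [-0.47  0.07  0.11]
```

View pics/s1.png

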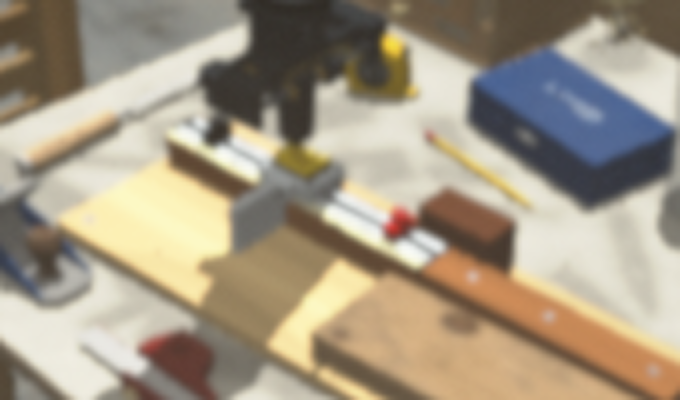

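The scene view shows the fingers over the pad at about (300,150), slightly toward the far (+y) end. I'll correct that and then descend until contact.

```bash
python3 -m creep '[{"grip":-1,"tx":-0.45,"ty":0.05,"tz":0.6,"spin":0},{"grip":-1,"tx":0,"ty":0,"tz":0.6,"spin":0},{"grip":-1,"tx":0,"ty":0,"tz":0.3,"spin":0},{"grip":-1,"tx":0,"ty":0,"tz":0.2,"spin":0},{"grip":-1,"tx":0,"ty":0,"tz":0.1,"spin":0},{"grip":-1,"tx":0,"ty":0,"tz":0,"spin":0},{"grip":-1,"tx":0,"ty":0,"tz":0,"spin":0},{"grip":-1,"tx":0,"ty":0,"tz":0,"spin":0}]'
python3 -c "
from h import *; to([.5636,.1493,.078])"
```

```text
clock: 3.53
tool_pos: [0.5637, 0.1484, 0.0828]
eef_rot: [0.666, 0.746, 0.0, 0.0]
contact_force: [-0.2, 0.1, -1.0]
opening: 0.008
finger_force: 0.0
t 3.53 pos [0.5637 0.1484 0.0828] F [-0.2  0.1 -1. ] tool-y angle 6.51 zaxis [ 0.  0. -1.]
shift cm [0.09 0.   0.48]
```

The tip is at 82.8 mm with no contact, so it is below the ridge tops (86 mm) and inside the dish. Next I press.

```bash
python3 -m creep '[{"grip":-1,"tx":0,"ty":0,"tz":0.2,"spin":0},{"grip":-1,"tx":0,"ty":0,"tz":0.2,"spin":0},{"grip":-1,"tx":0,"ty":0,"tz":0.2,"spin":0},{"grip":-1,"tx":0,"ty":0,"tz":0,"spin":0},{"grip":-1,"tx":0,"ty":0,"tz":0,"spin":0}]'
```

```text
clock: 3.95
tool_pos: [0.5639, 0.1485, 0.0779]
eef_rot: [0.666, 0.746, 0.001, 0.0]
contact_force: [-3.2, -1.1, 11.7]
opening: 0.001
finger_force: 5.7
```

```bash
python3 -m creep '[{"grip":-1,"tx":0,"ty":0,"tz":0.2,"spin":0},{"grip":-1,"tx":0,"ty":0,"tz":0,"spin":0},{"grip":-1,"tx":-0.3,"ty":0,"tz":0,"spin":0},{"grip":-1,"tx":-0.5,"ty":0,"tz":0,"spin":0},{"grip":-1,"tx":-0.5,"ty":0,"tz":0,"spin":0},{"grip":-1,"tx":-0.5,"ty":0,"tz":0,"spin":0},{"grip":-1,"tx":-0.5,"ty":0,"tz":0,"spin":0},{"grip":-1,"tx":0,"ty":0,"tz":0,"spin":0}]'
```

```text
clock: 4.62
tool_pos: [0.5664, 0.1248, 0.0773]
eef_rot: [0.666, 0.746, 0.001, 0.0]
contact_force: [-5.4, -2.3, 22.2]
opening: 0.008
finger_force: 11.0
```

```bash
python3 -m creep '[{"grip":-1,"tx":-0.6,"ty":0,"tz":0,"spin":0},{"grip":-1,"tx":-0.6,"ty":0,"tz":0,"spin":0},{"grip":-1,"tx":-0.6,"ty":0,"tz":0,"spin":0},{"grip":-1,"tx":-0.6,"ty":0,"tz":0,"spin":0},{"grip":-1,"tx":-0.6,"ty":0,"tz":0,"spin":0},{"grip":-1,"tx":-0.6,"ty":0,"tz":0,"spin":0},{"grip":-1,"tx":-0.6,"ty":0,"tz":0,"spin":0},{"grip":-1,"tx":0,"ty":0,"tz":0,"spin":0}]'
python3 -m creep '[{"grip":-1,"tx":-0.4,"ty":0,"tz":0,"spin":0},{"grip":-1,"tx":-0.2,"ty":0,"tz":0,"spin":0},{"grip":-1,"tx":-0.2,"ty":0,"tz":0,"spin":0},{"grip":-1,"tx":0,"ty":0,"tz":0,"spin":0}]'
```

```text
clock: 5.28
tool_pos: [0.571, 0.0824, 0.0773]
eef_rot: [0.666, 0.746, 0.0, 0.0]
contact_force: [-5.4, -2.2, 23.1]
opening: 0.005
finger_force: 11.4
clock: 5.62
tool_pos: [0.5717, 0.0757, 0.0773]
eef_rot: [0.666, 0.746, 0.0, 0.0]
contact_force: [-5.8, -0.2, 23.1]
opening: 0.007
finger_force: 11.5
```

```bash
python3 -m creep '[{"grip":-1,"tx":-0.2,"ty":0,"tz":0,"spin":0},{"grip":-1,"tx":-0.2,"ty":0,"tz":0,"spin":0},{"grip":-1,"tx":0,"ty":0,"tz":0,"spin":0},{"grip":-1,"tx":0,"ty":0,"tz":0,"spin":0}]'
python3 -m creep '[{"grip":-1,"tx":-0.2,"ty":0,"tz":0,"spin":0},{"grip":-1,"tx":-0.2,"ty":0,"tz":0,"spin":0},{"grip":-1,"tx":0,"ty":0,"tz":0,"spin":0},{"grip":-1,"tx":0,"ty":0,"tz":0,"spin":0}]'
```

```text
clock: 5.95
tool_pos: [0.5721, 0.0719, 0.0773]
eef_rot: [0.666, 0.746, 0.0, 0.0]
contact_force: [-5.9, -0.4, 23.0]
opening: 0.008
finger_force: 11.5
clock: 6.28
tool_pos: [0.5724, 0.0692, 0.0773]
eef_rot: [0.666, 0.746, 0.001, -0.001]
contact_force: [-6.7, 1.8, 23.5]
opening: 0.008
finger_force: 11.6
```

```bash
python3 -m creep '[{"grip":-1,"tx":-0.2,"ty":0,"tz":0,"spin":0},{"grip":-1,"tx":-0.2,"ty":0,"tz":0,"spin":0},{"grip":-1,"tx":0,"ty":0,"tz":0,"spin":0},{"grip":-1,"tx":0,"ty":0,"tz":0,"spin":0}]'
python3 -m creep '[{"grip":-1,"tx":-0.2,"ty":0,"tz":0,"spin":0},{"grip":-1,"tx":-0.2,"ty":0,"tz":0,"spin":0},{"grip":-1,"tx":0,"ty":0,"tz":0,"spin":0},{"grip":-1,"tx":0,"ty":0,"tz":0,"spin":0}]'
```

```text
clock: 6.62
tool_pos: [0.5724, 0.069, 0.0773]
eef_rot: [0.665, 0.747, 0.002, -0.002]
contact_force: [-7.9, 7.3, 23.5]
opening: 0.005
finger_force: 11.8
clock: 6.95
tool_pos: [0.5724, 0.0688, 0.0773]
eef_rot: [0.663, 0.748, 0.004, -0.004]
contact_force: [-8.3, 13.9, 23.6]
opening: 0.005
finger_force: 11.9
```

The stop is firmly against the collar: 80 mm of travel and the side force rising. I'll ease off the side load and lift.

```bash
python3 -m creep '[{"grip":-1,"tx":0.4,"ty":0,"tz":0,"spin":0},{"grip":-1,"tx":0,"ty":0,"tz":0,"spin":0}]'
python3 -m creep '[{"grip":-1,"tx":0,"ty":0,"tz":-0.4,"spin":0},{"grip":-1,"tx":0,"ty":0,"tz":-0.6,"spin":0},{"grip":-1,"tx":0,"ty":0,"tz":-1,"spin":0},{"grip":-1,"tx":0,"ty":0,"tz":-3,"spin":0},{"grip":-1,"tx":0,"ty":0,"tz":-4,"spin":0},{"grip":-1,"tx":0,"ty":0,"tz":-4,"spin":0},{"grip":-1,"tx":0,"ty":0,"tz":0,"spin":0}]'
python3 -m creep '[{"grip":-1,"tx":3,"ty":-3,"tz":-1,"spin":0},{"grip":-1,"tx":0,"ty":-4,"tz":-2,"spin":0},{"grip":-1,"tx":0,"ty":-4,"tz":-2,"spin":0},{"grip":-1,"tx":0,"ty":-4,"tz":-2,"spin":0},{"grip":-1,"tx":0,"ty":-4,"tz":-2,"spin":0},{"grip":-1,"tx":0,"ty":0,"tz":0,"spin":0}]'
python3 - <<'E'
from h import *; to([.4,.0,.2])
p,d=optics.snapshot("top"); cv2.imwrite("pics/t2.png",p[:,:,::-1]); cv2.imwrite("pics/t2c.png",cv2.resize(p[125:235,195:425,::-1],None,fx=3.4,fy=3.4,interpolation=2))
E
```

```text
clock: 7.12
tool_pos: [0.5724, 0.069, 0.0773]
eef_rot: [0.664, 0.747, 0.002, -0.002]
contact_force: [-8.2, 6.6, 23.3]
opening: 0.002
finger_force: 11.8
clock: 7.7
tool_pos: [0.578, 0.0633, 0.2121]
eef_rot: [0.667, 0.745, 0.005, 0.005]
contact_force: [0.5, 0.4, 0.7]
opening: 0.004
finger_force: 0.0
clock: 8.2
tool_pos: [0.387, 0.0701, 0.2909]
eef_rot: [0.666, 0.746, -0.001, -0.001]
contact_force: [-1.6, -0.6, 0.6]
opening: 0.005
finger_force: 0.0
t 8.2 pos [0.387  0.0701 0.2909] F [-1.6 -0.6  0.6] tool-y angle 6.47 zaxis [-0.003 -0.001 -1.   ]
shift cm [-7.11  0.53  9.09]
```

View pics/t2c.png

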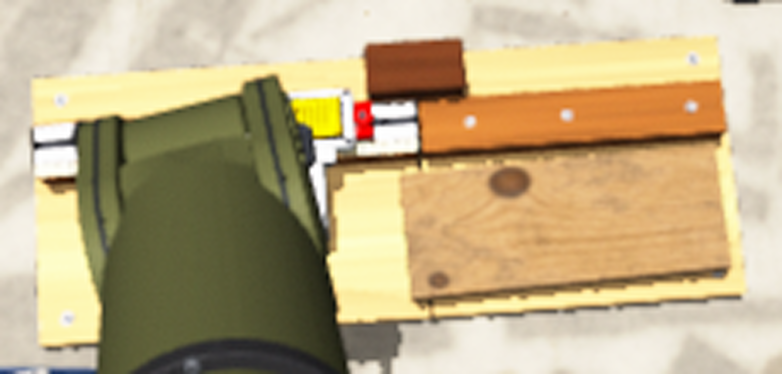

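The stop sits against the red collar (crop, collar at 363,120) and the board is clear of it. Next I push the board's near edge at mid-length toward the fence.

```bash
python3 -m creep '[{"grip":-1,"tx":-3.5,"ty":0,"tz":2,"spin":0.4},{"grip":-1,"tx":-3.5,"ty":0,"tz":2,"spin":0},{"grip":-1,"tx":-3.5,"ty":0,"tz":2,"spin":0},{"grip":-1,"tx":-3.5,"ty":0,"tz":2,"spin":0},{"grip":-1,"tx":-3.5,"ty":0,"tz":2,"spin":0},{"grip":-1,"tx":-3.5,"ty":0,"tz":2,"spin":0},{"grip":-1,"tx":-2,"ty":0,"tz":1,"spin":0},{"grip":-1,"tx":0,"ty":0,"tz":0,"spin":0}]'
python3 -c "
from h import *; to([.411,-.1585,.036])"
```

```text
clock: 8.92
tool_pos: [0.4182, -0.1625, 0.1561]
eef_rot: [0.672, 0.741, -0.002, 0.0]
contact_force: [0.5, 0.2, 0.3]
opening: 0.005
finger_force: 0.0
t 8.92 pos [ 0.4182 -0.1625  0.1561] F [0.5 0.2 0.3] tool-y angle 5.58 zaxis [-0.002 -0.002 -1.   ]
shift cm [ 0.49 -0.65 12.01]
```

```bash
python3 -m creep '[{"grip":-1,"tx":0.2,"ty":-0.7,"tz":2,"spin":-0.5},{"grip":-1,"tx":0.2,"ty":0,"tz":2.5,"spin":0},{"grip":-1,"tx":0,"ty":0,"tz":2.5,"spin":0},{"grip":-1,"tx":0,"ty":0,"tz":2.5,"spin":0},{"grip":-1,"tx":0,"ty":0,"tz":1.5,"spin":0},{"grip":-1,"tx":0,"ty":0,"tz":0.9,"spin":0},{"grip":-1,"tx":0,"ty":0,"tz":0,"spin":0},{"grip":-1,"tx":0,"ty":0,"tz":0,"spin":0}]'
python3 -m creep '[{"grip":-1,"tx":0,"ty":0.4,"tz":0,"spin":0},{"grip":-1,"tx":0,"ty":0.4,"tz":0,"spin":0},{"grip":-1,"tx":0,"ty":0.4,"tz":0,"spin":0},{"grip":-1,"tx":0,"ty":0.4,"tz":0,"spin":0},{"grip":-1,"tx":0,"ty":0.2,"tz":0,"spin":0},{"grip":-1,"tx":0,"ty":0.2,"tz":0,"spin":0},{"grip":-1,"tx":0,"ty":0,"tz":0,"spin":0}]'
```

```text
clock: 9.58
tool_pos: [0.4143, -0.1541, 0.042]
eef_rot: [0.665, 0.747, -0.001, -0.002]
contact_force: [-0.2, -0.0, 0.5]
opening: 0.006
finger_force: 0.0
clock: 10.17
tool_pos: [0.4315, -0.1522, 0.0425]
eef_rot: [0.665, 0.746, -0.002, -0.004]
contact_force: [-4.5, -0.4, 3.2]
opening: 0.005
finger_force: 2.4
```

```bash
python3 -m creep '[{"grip":-1,"tx":0,"ty":-0.8,"tz":0,"spin":0},{"grip":-1,"tx":0,"ty":0,"tz":0.9,"spin":0},{"grip":-1,"tx":0,"ty":0,"tz":0,"spin":0},{"grip":-1,"tx":0,"ty":0.4,"tz":0,"spin":0},{"grip":-1,"tx":0,"ty":0.4,"tz":0,"spin":0},{"grip":-1,"tx":0,"ty":0.2,"tz":0,"spin":0},{"grip":-1,"tx":0,"ty":0.2,"tz":0,"spin":0},{"grip":-1,"tx":0,"ty":0,"tz":0,"spin":0}]'
python3 -m creep '[{"grip":-1,"tx":0,"ty":0.2,"tz":0,"spin":0},{"grip":-1,"tx":0,"ty":0.2,"tz":0,"spin":0},{"grip":-1,"tx":0,"ty":0.2,"tz":0,"spin":0},{"grip":-1,"tx":0,"ty":0,"tz":0,"spin":0}]'
```

```text
clock: 10.83
tool_pos: [0.4375, -0.1513, 0.0332]
eef_rot: [0.665, 0.747, -0.001, -0.003]
contact_force: [-1.9, -0.1, -1.0]
opening: 0.009
finger_force: 0.7
clock: 11.17
tool_pos: [0.4427, -0.1505, 0.0333]
eef_rot: [0.665, 0.747, -0.001, -0.003]
contact_force: [-3.7, 0.2, 0.1]
opening: 0.005
finger_force: 1.6
```

```bash
python3 -m creep '[{"grip":-1,"tx":0,"ty":0.2,"tz":0,"spin":0},{"grip":-1,"tx":0,"ty":0.2,"tz":0,"spin":0},{"grip":-1,"tx":0,"ty":0,"tz":0,"spin":0}]'
python3 -m creep '[{"grip":-1,"tx":0,"ty":0.2,"tz":0,"spin":0},{"grip":-1,"tx":0,"ty":0.2,"tz":0,"spin":0},{"grip":-1,"tx":0,"ty":0,"tz":0,"spin":0}]'
python3 -m creep '[{"grip":-1,"tx":0,"ty":0.2,"tz":0,"spin":0},{"grip":-1,"tx":0,"ty":0,"tz":0,"spin":0}]'
```

```text
clock: 11.42
tool_pos: [0.4436, -0.1499, 0.0332]
eef_rot: [0.665, 0.747, -0.003, -0.006]
contact_force: [-7.1, 1.9, 2.9]
opening: 0.001
finger_force: 3.9
clock: 11.67
tool_pos: [0.4437, -0.1499, 0.0333]
eef_rot: [0.666, 0.746, -0.006, -0.008]
contact_force: [-12.9, 0.4, 7.5]
opening: 0.003
finger_force: 6.9
clock: 11.83
tool_pos: [0.4437, -0.1499, 0.0333]
eef_rot: [0.666, 0.746, -0.007, -0.01]
contact_force: [-15.7, 0.2, 10.8]
opening: 0.005
finger_force: 8.4
```

The board is now flush along the fence (stalled at 15 N). I'll retreat, lift, and go round to the board's tail end.

```bash
python3 -m creep '[{"grip":-1,"tx":0,"ty":-1,"tz":0,"spin":0},{"grip":-1,"tx":0,"ty":-1.5,"tz":-1,"spin":0},{"grip":-1,"tx":0,"ty":0,"tz":-3,"spin":0},{"grip":-1,"tx":0,"ty":0,"tz":-4,"spin":0},{"grip":-1,"tx":-3.5,"ty":1,"tz":0,"spin":0},{"grip":-1,"tx":-3.5,"ty":2,"tz":0,"spin":0},{"grip":-1,"tx":-3.5,"ty":2,"tz":0,"spin":0},{"grip":-1,"tx":-3.5,"ty":2,"tz":0,"spin":0}]'
python3 -m creep '[{"grip":-1,"tx":-3.2,"ty":2,"tz":0,"spin":0},{"grip":-1,"tx":0,"ty":0,"tz":0,"spin":0},{"grip":-1,"tx":0,"ty":0,"tz":0,"spin":0}]'
python3 - <<'E'
from h import *; to([.534,-.315,.034])
p,d=optics.snapshot("top"); cv2.imwrite("pics/t3.png",cv2.resize(p[120:230,230:500,::-1],None,fx=2.9,fy=2.9,interpolation=2))
E
```

```text
clock: 12.5
tool_pos: [0.5172, -0.2862, 0.1143]
eef_rot: [0.665, 0.747, 0.0, -0.0]
contact_force: [1.2, 1.0, -0.5]
opening: 0.006
finger_force: 0.0
clock: 12.75
tool_pos: [0.5401, -0.316, 0.1128]
eef_rot: [0.666, 0.746, -0.0, 0.0]
contact_force: [-0.4, -0.4, -0.5]
opening: 0.002
finger_force: 0.0
t 12.75 pos [ 0.5401 -0.316   0.1128] F [-0.4 -0.4 -0.5] tool-y angle 6.43 zaxis [-0. -0. -1.]
shift cm [ 0.17 -0.59  7.88]
```

View pics/t3.png

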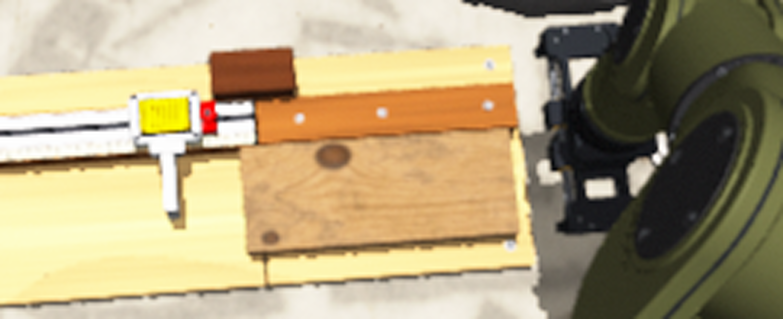

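The board is flush with the fence, with its lead end at crop x≈242 and the arm's face at ≈180, so the gap is about 60 mm. The gripper stands clear of the tail end, so I'll descend and push +y.

```bash
python3 -m creep '[{"grip":-1,"tx":-0.2,"ty":-0.4,"tz":2,"spin":0.3},{"grip":-1,"tx":0,"ty":0,"tz":2,"spin":0},{"grip":-1,"tx":0,"ty":0,"tz":2,"spin":0},{"grip":-1,"tx":0,"ty":0,"tz":1.6,"spin":0},{"grip":-1,"tx":0,"ty":0,"tz":0.3,"spin":0},{"grip":-1,"tx":0,"ty":0,"tz":0,"spin":0},{"grip":-1,"tx":0,"ty":0,"tz":0,"spin":0}]'
python3 -m creep '[{"grip":-1,"tx":0.5,"ty":0,"tz":0,"spin":0},{"grip":-1,"tx":0.5,"ty":0,"tz":0,"spin":0},{"grip":-1,"tx":0.5,"ty":0,"tz":0,"spin":0},{"grip":-1,"tx":0.5,"ty":0,"tz":0,"spin":0},{"grip":-1,"tx":0.5,"ty":0,"tz":0,"spin":0},{"grip":-1,"tx":0.5,"ty":0,"tz":0,"spin":0},{"grip":-1,"tx":0,"ty":0,"tz":0,"spin":0}]'
```

```text
clock: 13.38
tool_pos: [0.5341, -0.3148, 0.0342]
eef_rot: [0.667, 0.745, -0.001, -0.002]
contact_force: [-0.2, -0.3, 0.7]
opening: 0.002
finger_force: 0.0
clock: 13.97
tool_pos: [0.5309, -0.2858, 0.0342]
eef_rot: [0.667, 0.745, -0.001, -0.002]
contact_force: [0.7, -3.4, 2.0]
opening: 0.008
finger_force: 1.4
```

```bash
python3 -m creep '[{"grip":-1,"tx":0.5,"ty":0,"tz":0,"spin":0},{"grip":-1,"tx":0.5,"ty":0,"tz":0,"spin":0},{"grip":-1,"tx":0.5,"ty":0,"tz":0,"spin":0},{"grip":-1,"tx":0.5,"ty":0,"tz":0,"spin":0},{"grip":-1,"tx":0.5,"ty":0,"tz":0,"spin":0},{"grip":-1,"tx":0.5,"ty":0,"tz":0,"spin":0},{"grip":-1,"tx":0.3,"ty":0,"tz":0,"spin":0},{"grip":-1,"tx":0,"ty":0,"tz":0,"spin":0}]'
python3 - <<'E'
from h import *; to([.534,-.315,.034])
p,d=optics.snapshot("top"); cv2.imwrite("pics/t4.png",cv2.resize(p[120:230,230:450,::-1],None,fx=3.6,fy=3.6,interpolation=2))
E
```

```text
clock: 14.63
tool_pos: [0.5272, -0.2533, 0.0341]
eef_rot: [0.667, 0.745, -0.001, -0.002]
contact_force: [0.8, -4.7, 2.6]
opening: 0.003
finger_force: 1.8
t 14.63 pos [ 0.5272 -0.2533  0.0341] F [ 0.8 -4.7  2.6] tool-y angle 6.3 zaxis [-0.004  0.001 -1.   ]
shift cm [-6.21 -0.   -0.  ]
```

View pics/t4.png

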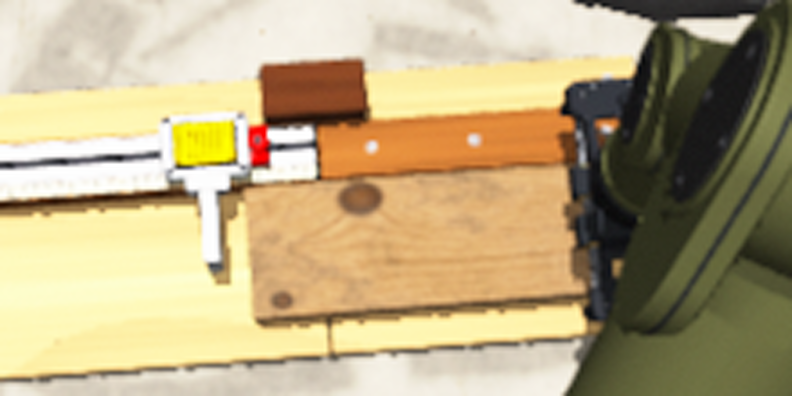

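The board is still flush, with about 20 mm left (crop, lead end at 246, arm face at 220). I'll push on and then creep to contact.

```bash
python3 -m creep '[{"grip":-1,"tx":0.4,"ty":0,"tz":0,"spin":0},{"grip":-1,"tx":0.4,"ty":0,"tz":0,"spin":0},{"grip":-1,"tx":0.3,"ty":0,"tz":0,"spin":0},{"grip":-1,"tx":0.2,"ty":0,"tz":0,"spin":0},{"grip":-1,"tx":0,"ty":0,"tz":0,"spin":0}]'
python3 -m creep '[{"grip":-1,"tx":0.2,"ty":0,"tz":0,"spin":0},{"grip":-1,"tx":0.1,"ty":0,"tz":0,"spin":0},{"grip":-1,"tx":0,"ty":0,"tz":0,"spin":0}]'
python3 -m creep '[{"grip":-1,"tx":0.1,"ty":0,"tz":0,"spin":0},{"grip":-1,"tx":0.1,"ty":0,"tz":0,"spin":0},{"grip":-1,"tx":0,"ty":0,"tz":0,"spin":0}]'
```

```text
clock: 15.1
tool_pos: [0.5256, -0.2406, 0.0339]
eef_rot: [0.667, 0.745, -0.001, -0.002]
contact_force: [1.4, -3.9, 3.9]
opening: 0.003
finger_force: 2.2
clock: 15.35
tool_pos: [0.5252, -0.2379, 0.0339]
eef_rot: [0.667, 0.745, -0.001, -0.002]
contact_force: [0.7, -4.3, 4.4]
opening: 0.004
finger_force: 2.5
clock: 15.6
tool_pos: [0.525, -0.2361, 0.0339]
eef_rot: [0.668, 0.745, -0.001, -0.002]
contact_force: [0.9, -5.4, 4.6]
opening: 0.002
finger_force: 2.6
```

```bash
python3 -m creep '[{"grip":-1,"tx":0.1,"ty":0,"tz":0,"spin":0},{"grip":-1,"tx":0.1,"ty":0,"tz":0,"spin":0},{"grip":-1,"tx":0,"ty":0,"tz":0,"spin":0}]'
python3 -m creep '[{"grip":-1,"tx":0.1,"ty":0,"tz":0,"spin":0},{"grip":-1,"tx":0.1,"ty":0,"tz":0,"spin":0},{"grip":-1,"tx":0,"ty":0,"tz":0,"spin":0}]'
python3 -m creep '[{"grip":-1,"tx":0.1,"ty":0,"tz":0,"spin":0},{"grip":-1,"tx":0.1,"ty":0,"tz":0,"spin":0},{"grip":-1,"tx":0,"ty":0,"tz":0,"spin":0}]'
```

```text
clock: 15.85
tool_pos: [0.5247, -0.2342, 0.0339]
eef_rot: [0.668, 0.745, -0.001, -0.002]
contact_force: [0.4, -5.1, 4.0]
opening: 0.006
finger_force: 2.6
clock: 16.1
tool_pos: [0.5245, -0.2322, 0.0339]
eef_rot: [0.668, 0.745, -0.001, -0.002]
contact_force: [0.2, -6.0, 4.8]
opening: 0.004
finger_force: 2.6
clock: 16.35
tool_pos: [0.5244, -0.2317, 0.0339]
eef_rot: [0.668, 0.744, -0.002, -0.001]
contact_force: [0.9, -8.5, 2.2]
opening: 0.008
finger_force: 4.0
```

```bash
python3 -m creep '[{"grip":-1,"tx":0.1,"ty":0,"tz":0,"spin":0},{"grip":-1,"tx":0.1,"ty":0,"tz":0,"spin":0},{"grip":-1,"tx":0,"ty":0,"tz":0,"spin":0}]'
python3 -m creep '[{"grip":-1,"tx":-1.5,"ty":0,"tz":0,"spin":0},{"grip":-1,"tx":-1.5,"ty":0,"tz":0,"spin":0},{"grip":-1,"tx":0,"ty":0,"tz":-3,"spin":0},{"grip":-1,"tx":0,"ty":0,"tz":-4,"spin":0},{"grip":-1,"tx":0,"ty":-2,"tz":-2,"spin":0},{"grip":-1,"tx":0,"ty":-4,"tz":0,"spin":0},{"grip":-1,"tx":0,"ty":-4,"tz":0,"spin":0},{"grip":-1,"tx":0,"ty":-4,"tz":0,"spin":0}]'
python3 - <<'E'
from h import *; to([.411,-.12,.12])
p,d=optics.snapshot("top"); cv2.imwrite("pics/t5.png",cv2.resize(p[120:230,230:450,::-1],None,fx=3.6,fy=3.6,interpolation=2))
E
```

```text
clock: 16.6
tool_pos: [0.5242, -0.2316, 0.0339]
eef_rot: [0.668, 0.744, -0.002, -0.0]
contact_force: [1.2, -10.7, 0.5]
opening: 0.006
finger_force: 5.7
clock: 17.27
tool_pos: [0.3868, -0.2704, 0.1244]
eef_rot: [0.666, 0.746, -0.0, -0.004]
contact_force: [0.8, -1.4, 0.3]
opening: 0.003
finger_force: 0.0
t 17.27 pos [ 0.3868 -0.2704  0.1244] F [ 0.8 -1.4  0.3] tool-y angle 6.44 zaxis [-0.006  0.004 -1.   ]
shift cm [14.67  4.09  0.49]
```

View pics/t5.png

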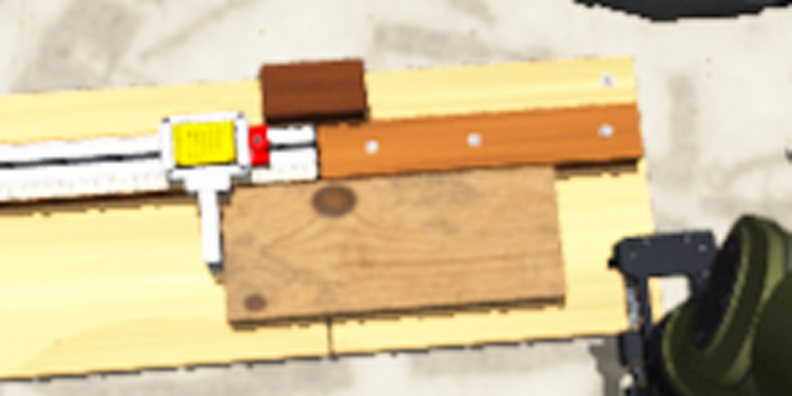

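The board's end meets the arm and its edge looks flush, with the stop still on the collar. I'll give the near edge one more gentle press to make sure it is flush.

```bash
python3 -m creep '[{"grip":-1,"tx":3.5,"ty":0.7,"tz":0,"spin":0.3},{"grip":-1,"tx":3.5,"ty":0.7,"tz":0,"spin":0},{"grip":-1,"tx":3.5,"ty":0.7,"tz":0,"spin":0},{"grip":-1,"tx":3.5,"ty":0.7,"tz":0,"spin":0},{"grip":-1,"tx":3.4,"ty":0.7,"tz":0,"spin":0},{"grip":-1,"tx":0,"ty":0,"tz":0,"spin":0},{"grip":-1,"tx":0,"ty":0,"tz":0,"spin":0}]'
python3 -c "
from h import *; to([.404,-.093,.034])"
```

```text
clock: 17.9
tool_pos: [0.4045, -0.0922, 0.1242]
eef_rot: [0.667, 0.745, -0.001, -0.004]
contact_force: [0.9, 0.2, 0.3]
opening: 0.006
finger_force: 0.0
t 17.9 pos [ 0.4045 -0.0922  0.1242] F [0.9 0.2 0.3] tool-y angle 6.4 zaxis [-0.008  0.004 -1.   ]
shift cm [-0.12  0.    9.02]
```

```bash
python3 -m creep '[{"grip":-1,"tx":0,"ty":0,"tz":2.5,"spin":0},{"grip":-1,"tx":0,"ty":0,"tz":2.5,"spin":0},{"grip":-1,"tx":0,"ty":0,"tz":2.5,"spin":0},{"grip":-1,"tx":0,"ty":0,"tz":1.5,"spin":0},{"grip":-1,"tx":0,"ty":0.8,"tz":0,"spin":0},{"grip":-1,"tx":0,"ty":0.8,"tz":0,"spin":0},{"grip":-1,"tx":0,"ty":0.4,"tz":0,"spin":0},{"grip":-1,"tx":0,"ty":0,"tz":0,"spin":0}]'
python3 -m creep '[{"grip":-1,"tx":0,"ty":0.4,"tz":0,"spin":0},{"grip":-1,"tx":0,"ty":0.4,"tz":0,"spin":0},{"grip":-1,"tx":0,"ty":0.3,"tz":0,"spin":0},{"grip":-1,"tx":0,"ty":0,"tz":0,"spin":0}]'
```

```text
clock: 18.57
tool_pos: [0.43, -0.0957, 0.0577]
eef_rot: [0.67, 0.743, -0.003, -0.005]
contact_force: [-0.3, 0.5, -0.3]
opening: 0.007
finger_force: 0.0
clock: 18.9
tool_pos: [0.4406, -0.0939, 0.0576]
eef_rot: [0.669, 0.743, -0.004, -0.006]
contact_force: [0.1, -0.4, 0.3]
opening: 0.002
finger_force: 0.0
```

The descent fell short (z = 58 mm), so the fingers are above the board's top and touching nothing. I'll back off and lower more slowly.

```bash
python3 -m creep '[{"grip":-1,"tx":0,"ty":-1.5,"tz":0,"spin":0},{"grip":-1,"tx":0,"ty":-1.5,"tz":0,"spin":0},{"grip":-1,"tx":0,"ty":-0.8,"tz":0,"spin":0},{"grip":-1,"tx":0,"ty":0,"tz":0,"spin":0},{"grip":-1,"tx":0,"ty":0,"tz":0.8,"spin":0.4},{"grip":-1,"tx":0,"ty":0,"tz":0.8,"spin":0},{"grip":-1,"tx":0,"ty":0,"tz":0.7,"spin":0},{"grip":-1,"tx":0,"ty":0,"tz":0,"spin":0}]'
python3 -c "
from h import *; to([.437,-.09,.034])"
```

```text
clock: 19.57
tool_pos: [0.4049, -0.0991, 0.0469]
eef_rot: [0.67, 0.742, -0.006, -0.008]
contact_force: [-0.4, 0.6, -0.5]
opening: 0.005
finger_force: 0.0
t 19.57 pos [ 0.4049 -0.0991  0.0469] F [-0.4  0.6 -0.5] tool-y angle 5.86 zaxis [-0.02   0.002 -1.   ]
shift cm [0.57 3.31 1.22]
```

```bash
python3 -m creep '[{"grip":-1,"tx":0.5,"ty":1,"tz":0,"spin":0},{"grip":-1,"tx":0,"ty":0.8,"tz":0,"spin":0},{"grip":-1,"tx":0,"ty":0,"tz":0.5,"spin":0},{"grip":-1,"tx":0,"ty":0,"tz":0.5,"spin":0},{"grip":-1,"tx":0,"ty":0,"tz":0.3,"spin":0},{"grip":-1,"tx":0,"ty":0,"tz":0,"spin":0}]'
python3 -c "
from h import *; to([.437,-.09,.034])"
```

```text
clock: 20.07
tool_pos: [0.4215, -0.0922, 0.0336]
eef_rot: [0.67, 0.742, -0.006, -0.008]
contact_force: [-0.4, 0.5, -0.0]
opening: 0.006
finger_force: 0.0
t 20.07 pos [ 0.4215 -0.0922  0.0336] F [-0.4  0.5 -0. ] tool-y angle 5.79 zaxis [-0.021  0.002 -1.   ]
shift cm [ 0.06  1.57 -0.07]
```

```bash
python3 -m creep '[{"grip":-1,"tx":0,"ty":0.5,"tz":0,"spin":0},{"grip":-1,"tx":0,"ty":0.4,"tz":0,"spin":0},{"grip":-1,"tx":0,"ty":0.3,"tz":0,"spin":0},{"grip":-1,"tx":0,"ty":0.2,"tz":0,"spin":0},{"grip":-1,"tx":0,"ty":0,"tz":0,"spin":0}]'
python3 -m creep '[{"grip":-1,"tx":0,"ty":0.2,"tz":0,"spin":0},{"grip":-1,"tx":0,"ty":0.2,"tz":0,"spin":0},{"grip":-1,"tx":0,"ty":0,"tz":0,"spin":0}]'
```

```text
clock: 20.48
tool_pos: [0.4356, -0.0909, 0.0338]
eef_rot: [0.671, 0.742, -0.006, -0.008]
contact_force: [-0.1, -0.5, 0.3]
opening: 0.001
finger_force: 0.0
clock: 20.73
tool_pos: [0.4361, -0.091, 0.0336]
eef_rot: [0.671, 0.742, -0.008, -0.01]
contact_force: [-5.4, -0.4, 5.1]
opening: 0.009
finger_force: 3.0
```

```bash
python3 -m creep '[{"grip":-1,"tx":0,"ty":0.2,"tz":0,"spin":0},{"grip":-1,"tx":0,"ty":0,"tz":0,"spin":0}]'
python3 -m creep '[{"grip":-1,"tx":0,"ty":-1,"tz":0,"spin":0},{"grip":-1,"tx":0,"ty":-1,"tz":0,"spin":0},{"grip":-1,"tx":0,"ty":0,"tz":-1.5,"spin":0},{"grip":-1,"tx":0,"ty":0,"tz":-3,"spin":0},{"grip":-1,"tx":-3,"ty":0,"tz":-3,"spin":0},{"grip":-1,"tx":-3.5,"ty":0,"tz":-2,"spin":0},{"grip":-1,"tx":-3.5,"ty":0,"tz":0,"spin":0},{"grip":-1,"tx":-3.5,"ty":0,"tz":0,"spin":0}]'
python3 -m creep '[{"grip":-1,"tx":-3.5,"ty":0,"tz":0,"spin":0},{"grip":-1,"tx":-3.5,"ty":0,"tz":0,"spin":0},{"grip":-1,"tx":0,"ty":0,"tz":0,"spin":0},{"grip":-1,"tx":0,"ty":0,"tz":0,"spin":0}]'
python3 - <<'E'
from h import *
p,d=optics.snapshot("top"); cv2.imwrite("pics/t6.png",cv2.resize(p[130:210,235:405,::-1],None,fx=4.6,fy=4.6,interpolation=2))
E
```

```text
clock: 20.9
tool_pos: [0.4367, -0.0911, 0.0336]
eef_rot: [0.671, 0.742, -0.009, -0.01]
contact_force: [-7.6, 0.1, 7.4]
opening: 0.003
finger_force: 4.3
clock: 21.57
tool_pos: [0.4373, -0.2279, 0.1291]
eef_rot: [0.671, 0.742, -0.006, -0.007]
contact_force: [0.5, 0.7, 0.4]
opening: 0.002
finger_force: 0.0
clock: 21.9
tool_pos: [0.4429, -0.2979, 0.1267]
eef_rot: [0.673, 0.74, -0.006, -0.008]
contact_force: [1.0, 1.3, 0.4]
opening: 0.007
finger_force: 0.0
```

View pics/t6.png

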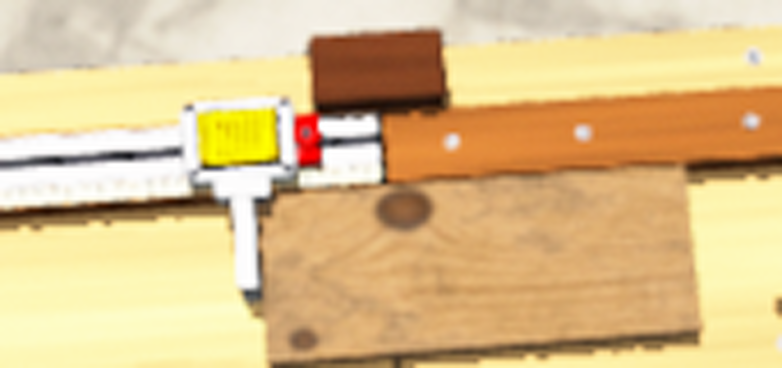

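The board's end is against the arm at (258,250), its edge is flush with the fence, and the stop touches the red collar with its pad up. I'll hand it in.

```bash
python3 -c "
from plant import workorder; print(workorder.finish_job())"
```

```text
the job is handed in; nothing more can be done
None
```

The job is handed in at about 22 s: the stop is braked against the red collar and the board sits against its arm, flush along the fence, judging by contact forces and the last top view; the hand-in gave no verdict.

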